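# Inspect a board under a hand loupe at the set focal height

### The job

Slide the board carrier along the bench, without lifting it, from where it stands into the corner marks beside the height gauge, and let go of it there lying wholly inside those marks. Then take the hand loupe by its handle and hold it level and still, touching nothing, with its lens centred over the middle of the board and level with the gauge's pointer; finish while holding it there. Leave the gauge setting and the other things on the bench as they are.

Things in the scene. Friction and masses are not known exactly. Their poses are not given: they have to be found in the camera images.
- carrier: loose aluminium plate 130 x 60 x 8 mm (x, y, z), about 0.3 kg, a green board 85 x 55 mm fixed on it (x -26 to +60 mm, up to 21 mm high). Origin: centre of the underside. At x = -48 mm a black grip tab, 20 mm in x, 12 mm in y, top 46 mm above the bench; pinch it across y, fingertips over 12 mm above the bench. Starts roughly inside the marks that have no gauge, tab nearer the robot
- board_center (a point): the middle of the circuit board on the carrier, 13 mm above the bench; on the carrier's axis at x = +17 mm
- station_focus: inspection place: four black L-shaped corner marks flat on the bench, outline 154 x 84 mm (12 mm to spare round the carrier). Origin: centre of the outline, on the bench; x along its length, away from the robot to the fixed gauge at x = +125 mm (42 mm round foot, 12 mm steel rod, 217 mm high). The carrier goes here with its x along this x, tab nearer the robot
- station_park: parking place: the same four corner marks without a gauge. Origin: centre of the outline on the bench; x along its length, away from the robot
- focus_pointer (a point): tip of the flat steel pointer on the gauge's aluminium collar: the marked height, 100 to 160 mm above the bench, set anew each time. It lies over the inspection place's axis at its x = +84 mm and points to the board. The collar slides only under more than 12 N and must stay as set
- loupe: loose hand loupe, about 90 g, flat on the bench: round lens in a dark steel rim of 56 mm outside diameter, 16 mm high; black handle of square section 16 x 16 mm, x = -46 to +42 mm. Origin: underside of the handle, near its middle and the centre of mass; x along the handle to the lens, whose axis is at x = +80 mm; z up
- lens_center (a point): centre of the loupe's lens: 80 mm from the loupe's origin along its x and 8 mm up its z (lens mid-plane)
- subrack: fixed metal card rack standing on the bench to the left and behind the work, about 0.27 m wide (across, world y), 0.20 m deep and 0.25 m high, an obstacle between the robot's start and the work: come to the work over its top, tool point at least 0.40 m up, or round its front. Origin: underside, about its middle
- flux_tin: bystander: round yellow tin, 44 mm diameter, 21 mm high; origin centre of underside
- tape_1: bystander: roll of black tape, 55 mm diameter, 19 mm high; origin centre of underside
- transformer: bystander: small transformer 38 x 48 x 41 mm; origin centre of underside
There are look-alikes about, which are no part of the job. Of the things shaped like the carrier, the aluminium one is meant.

How it is judged:
By the outcome, as a careful person would: the job done as asked, in the order asked, and still so for the second after the job is handed in, while the arm keeps its last pose, push and grip.
It also fails if it takes over 54 s, if anything falls off the work surface, if the arm or the gripper's body presses on something with over 40 N, if the wrist force passes 120 N, or if a joint passes its speed limit or range.

### The arm

A 6-joint arm with a two-finger parallel gripper is mounted at the origin on a cart in front of the work surface, level with it; the furniture and walls round the work are solid. World frame = base frame: x ahead of the robot, y to its left, z up, the work surface at z = 0. Lengths are in m, angles in degrees, forces in N, time in s.
With the tool pointing down it reaches from about 0.3 to 0.75 m from the base axis. Payload 8.5 kg.
Tool frame: the origin (TCP) lies between the finger pads, 19 mm behind the fingertips; this is the grasp point; z points along the fingers, y is the line along which they close (so a half turn about z gives the same grasp; the last joint's range is limited). The gripper opens to 85 mm and grips with 20 to 120 N. Pads are 22 mm wide; open, the fingers measure 114 mm over their backs; the gripper's body (76 mm by 85 mm) begins 54 mm behind the grasp point. The pads swing forward as they close: fully open they stand 13 mm farther back than shut.
Start: joints at [59.742, 21.807, 74.336, -0, 83.858, -12.336], TCP at [0.169, 0.523, 0.25] pointing down, gripper open.
Joint ranges: [-178.18, 178.18], [-50.72, 133.34], [12.68, 142.11], [-81.47, 261.47], [9.98, 163.14], [-165.26, 165.26]. Speed limits (degrees/s): [136.94, 136.94, 180, 180, 180, 180].

### API

Orientations are given as a 3x3 rotation matrix whose columns are the frame's x, y, z axes.
In Python, from rig import env gives the robot as it stands.
- The arm moves only by the tool arm_command, never from a script. Its argument "deltas" is a list of rows, each an object of numbers: "rx", "ry", "rz": the turn, a rotation vector about the tool's x, y, z in rad; "dx", "dy", "dz": the shift along the tool's x, y, z in m; "fingers": the finger opening in m, from 0 to 0.0854. In form: [{"rx": .., "ry": .., "rz": .., "dx": .., "dy": .., "dz": .., "fingers": ..}, ...]. A call has 1 to 12 rows; each row shifts and turns the commanded pose from where the row before left it, along the tool's axes as they then stand; what a row does not reach is not made up. A row lasts 1/10 s, in which the tool goes at most 50 mm and 8.59 degrees, less where a joint would pass 70% of its speed; a pose out of reach is approached as far as the arm can. A call is refused whole if a number of a shift passes 0.05 or a number of a turn 0.15, either way. A call with a gripper value outside its range is refused whole. The fingers move at their own pace and stop on an object; "squeeze" is the grip in N (left out, the last holds). Time passes only in rows, so rows that do not move let the fingers close. It gives the time, the measured TCP pose, the force, the opening and the grip force at its end, in the units of the state.
- env.observe(): the state, without advancing time (a new reading comes with each control period).
- env.get_image(name): name is "scene" or "top"; returns a dict with "color" (384x512x3 uint8, blue, green, red), "camera_matrix" (3x3 intrinsics, pixels), "eye" and "orientation" of the camera in the world. Camera axes: x right, y up, looking along -z (the intrinsics and any distortion apply to the point x, -y, -z); pixel columns grow to the right and rows downward; lengths in m; the calibration is good to about 2 mm. A picture is of the moment at which its call begins. There is no depth.
- env.close_job(): hands the job in; it is judged then, once.
Trained networks look in a picture, given as the dict that the camera call returned (one of the last four; its "shot" number tells which), for a name from the list of things; names that differ only in an ending like _2 or _b are one class to them, and where a whole thing is asked for, a point or a joint stands for the part that bears it (a point fixed in the world has none). Each returns a list of dicts, best first, with "p" (0 to 1); they miss things now and then, are a little off and sometimes report something else, mostly with a low value. They report only what shows in the picture. A call takes as long as a camera call. They do not tell look-alikes from the thing itself.
- env.look_for(query, picture): "box" ([left, top, right, bottom] in pixels, round what is visible of it).
- env.tip_of(query, picture): "location" ([column, row] in pixels: a listed point, or the origin of a listed thing).
The state is a dict: "time_s": time; "q": joint angles; "qvel": joint speeds; "joint_efforts": joint torques, N m; "position": TCP position; "tool_rot": TCP orientation; "ft_force": force on the tool from outside, world axes, zero at the start; "wrist_torque": the same for the moment, N m; "grip_width": finger opening in m; "gripper_force": force on a finger pad.
Only numpy, scipy, OpenCV 4.12 (cv2) and the standard library are available. Lean on these libraries where they do the work, as an engineer would, in place of code of your own. Each camera call takes 0.05 s, during which the arm holds its last target. There are 200 camera calls.

## Working session

There is one attempt and no reset: what is moved stays moved. The work goes in short steps, Python scripts to look and compute and a tool call to move; the robot and the scene stay as the last step left them, time stands still between calls to the robot, and variables do not carry over. Pictures are saved under pics/ and viewed, at most 10 in all, crops included, and the job is handed in when it is done.

Besides the shell and the picture viewer there is one more tool, called after ">>>" as name(argument=value, ...) on one line, values as JSON. arm_command: Moves the arm, as the interface text tells. Its arguments: {"type":"object","properties":{"deltas":{"type":"array"},"squeeze":{"type":"number"}},"required":["deltas"]}

```bash
mkdir -p pics; ls; cat > h.py <<'E'
import numpy as np, cv2
from rig import env
def proj(p,im):
    R=np.array(im["orientation"]);c=R.T@(np.array(p,float)-np.array(im["eye"]))
    v=np.array(im["camera_matrix"])@np.array([c[0],-c[1],-c[2]]);return v[:2]/v[2]
def ray(px,im):
    v=np.linalg.inv(np.array(im["camera_matrix"]))@np.array([px[0],px[1],1.])
    d=np.array(im["orientation"])@np.array([v[0],-v[1],-v[2]]);return np.array(im["eye"]),d/np.linalg.norm(d)
def onz(px,im,z=0):
    e,d=ray(px,im);return e+d*(z-e[2])/d[2]
E
python3 - <<'E'
from h import *
np.set_printoptions(precision=4,suppress=True)
for n in("scene","top"):
    im=env.get_image(n);cv2.imwrite(f"pics/{n}0.png",im["color"]);print(n,[k for k in im],im["eye"],im["camera_matrix"])
    for q in("carrier","loupe","board_center","lens_center","focus_pointer","station_focus","station_park","flux_tin","tape_1","transformer","subrack"):
        for r in env.tip_of(q,im)[:3]:
            print(q,np.round(r["location"],1),round(r["p"],2),onz(r["location"],im,{"board_center":.013,"lens_center":.008}.get(q,0)))
    
s=env.observe();print(s)
E
```

```text
pics
scene ['color', 'camera_matrix', 'eye', 'orientation', 'shot'] [ 0.3554 -0.5043  0.8449] [[356.3801   0.     257.3095]
 [  0.     356.3801 189.7891]
 [  0.       0.       1.    ]]
carrier [310.4 247.9] 0.77 [ 0.6145 -0.2712  0.    ]
loupe [199.6 181.3] 0.92 [0.4361 0.0333 0.    ]
board_center [315.  244.3] 0.8 [ 0.6255 -0.2716  0.013 ]
board_center [181.8 254.7] 0.72 [ 0.3192 -0.1526  0.013 ]
lens_center [213.5 199.5] 0.77 [ 0.448  -0.0415  0.008 ]
focus_pointer [312.4 163.1] 0.64 [ 0.7491 -0.0511 -0.    ]
flux_tin [333.5 197. ] 0.48 [ 0.7442 -0.1723  0.    ]
tape_1 [248.5 279. ] 0.5 [ 0.4416 -0.2746  0.    ]
transformer [360.1 291.1] 0.66 [ 0.6654 -0.4154  0.    ]
subrack [360.3 286.7] 0.56 [ 0.6717 -0.407   0.    ]
top ['color', 'camera_matrix', 'eye', 'orientation', 'shot'] [ 0.3363 -0.136   1.1562] [[393.8167   0.     259.6936]
 [  0.     393.8167 190.3703]
 [  0.       0.       1.    ]]
carrier [273.5 272.4] 0.79 [ 0.3412 -0.1717  0.    ]
carrier [300.2 181.1] 0.74 [ 0.6064 -0.2675  0.    ]
loupe [201.2 242.2] 0.59 [0.4379 0.0343 0.    ]
board_center [298.2 175.3] 0.81 [ 0.
[... 283 characters left out ...]
32  -0.1853  0.    ]
tape_1 [308.6 237.6] 0.56 [ 0.4356 -0.28    0.    ]
transformer [344.6 158.3] 0.61 [ 0.671  -0.4079  0.    ]
{'time_s': 1.2, 'q': array([ 59.7415,  21.8075,  74.3347,  -0.0007,  83.8586, -12.3352]), 'qvel': array([-0.1318, -0.0119,  0.0583, -0.0551, -0.0713,  0.0045]), 'joint_efforts': array([ -0.0016, -44.8325, -23.1464,  -0.0003,   0.0006,   0.    ]), 'position': array([0.1693, 0.5233, 0.25  ]), 'tool_rot': array([[-0.9515,  0.3077,  0.    ],
       [ 0.3077,  0.9515, -0.    ],
       [-0.    , -0.    , -1.    ]]), 'ft_force': array([-0.7485, -0.1763,  0.3394]), 'wrist_torque': array([ 0.0488, -0.0298, -0.0326]), 'gripper_force': 0.0, 'grip_width': 0.08536668485486892}
```

View pictures.

View pics/scene0.png

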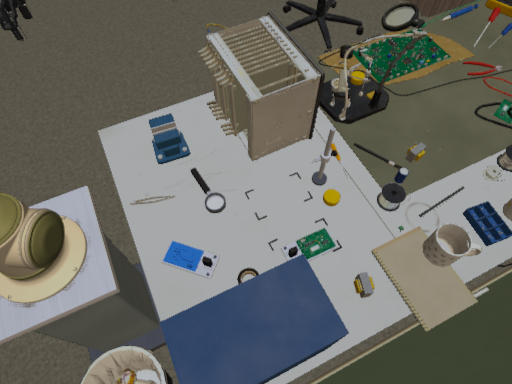

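View pics/top0.png

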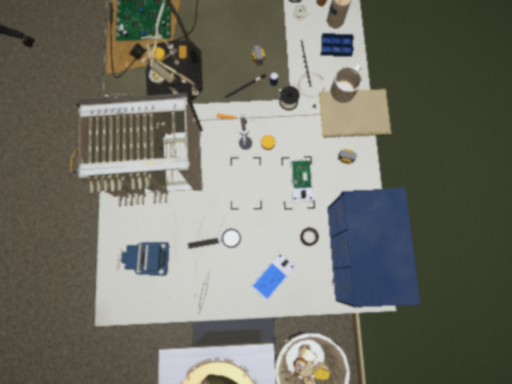

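```bash
python3 - <<'E'
import cv2,numpy as np
a=cv2.imread("pics/top0.png")[110:215,222:327];b=cv2.imread("pics/scene0.png")[120:265,240:350]
a=cv2.resize(a,None,fx=4,fy=4,interpolation=cv2.INTER_CUBIC);b=cv2.resize(b,None,fx=3.4,fy=4,interpolation=cv2.INTER_CUBIC)
c=np.zeros((580,420+b.shape[1],3),np.uint8);c[:420,:420]=a;c[:b.shape[0],420:]=b;cv2.imwrite("pics/crop1.png",c);print(c.shape)
E
```

```text
(580, 794, 3)
```

View pics/crop1.png

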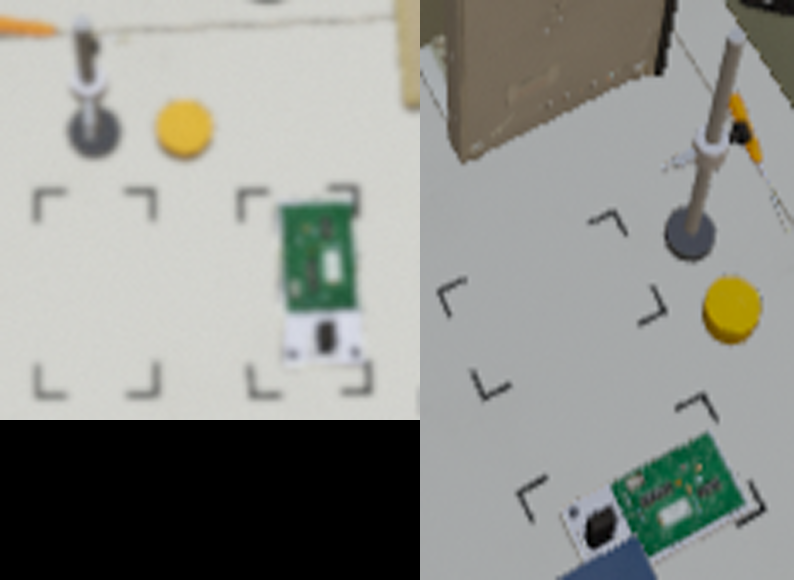

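```bash
cat > warp.py <<'E'
from h import *
def warp(im,x0,x1,y0,y1,z,s=2000):
    # col -> -y , row -> -x ; s px per m
    W,H=int((y1-y0)*s),int((x1-x0)*s)
    g=np.array([[x1,y1,z],[x1,y0,z],[x0,y0,z],[x0,y1,z]])
    src=np.float32([proj(p,im) for p in g]);dst=np.float32([[0,0],[W,0],[W,H],[0,H]])
    return cv2.warpPerspective(im["color"],cv2.getPerspectiveTransform(src,dst),(W,H),flags=cv2.INTER_CUBIC)
def world(c,x1,y1,s=2000): return np.array([x1-c[1]/s,y1-c[0]/s])
E
python3 - <<'E'
from warp import *
np.set_printoptions(precision=4,suppress=True)
def rect(mask,x1,y1,tag):
    pts=cv2.findNonZero(mask.astype(np.uint8))
    if pts is None: print(tag,None);return
    r=cv2.minAreaRect(pts);b=cv2.boxPoints(r)
    w=np.array([world(c,x1,y1) for c in b]);c=w.mean(0)
    e=[w[1]-w[0],w[2]-w[1]];L=[np.linalg.norm(v) for v in e];i=int(np.argmax(L));v=e[i]*(1 if e[i][0]>0 else -1)
    print(tag,"c",c,"LW",L[i],L[1-i],"yaw",np.degrees(np.arctan2(v[1],v[0])),"n",len(pts))
out=[]
for n in("top","scene"):
    im=env.get_image(n)
    box=(0.48,0.72,-0.17,-0.02)
    w=warp(im,*box,0);g=cv2.cvtColor(w,cv2.COLOR_BGR2GRAY)
    rect(g<115,box[1],box[3],n+" focus marks");out.append(w)
    box=(0.48,0.72,-0.36,-0.18)
    w=warp(im,*box,0.01);h=cv2.cvtColor(w,cv2.COLOR_BGR2HSV);out.append(w)
    m=((h[...,0]>40)&(h[...,0]<90)&(h[...,1]>90));m=cv2.morphologyEx(m.astype(np.uint8),cv2.MORPH_OPEN,np.ones((7,7)))
    rect(m,box[1],box[3],n+" board green z.01")
    w=warp(im,*box,0.046);g=cv2.cvtColor(w,cv2.COLOR_BGR2GRAY);out.append(w)
    box=(0.38,0.5,-0.1,0.12)
    w=warp(im,*box,0.016);g=cv2.cvtColor(w,cv2.COLOR_BGR2GRAY);out.append(w)
    m=cv2.morphologyEx((g<80).astype(np.uint8),cv2.MORPH_OPEN,np.ones((19,19)))
    rect(m,box[1],box[3],n+" handle z.016")
    print(g[::40,::40].max())
H=480
cv2.imwrite("pics/w.png",np.vstack([np.hstack([cv2.resize(o,(200,280) if o.shape[0]>300 else (200,120)) if 0 else cv2.copyMakeBorder(cv2.resize(o,None,fx=.5,fy=.5),0,240-o.shape[0]//2,0,4,cv2.BORDER_CONSTANT) for o in out[k:k+4]]) for k in(0,4)]))
E
```

```text
top focus marks c [ 0.719  -0.1062] LW 0.017499998 0.0019999743 yaw 90.0 n 129
top board green z.01 c [ 0.627  -0.2717] LW 0.07825867 0.04958517 yaw -1.7899187 n 10536
top handle z.016 None
232
scene focus marks c [ 0.6266 -0.1101] LW 0.19137074 0.11194572 yaw -2.260502 n 3388
scene board green z.01 c [ 0.6288 -0.2685] LW 0.08350003 0.053000003 yaw -0.0 n 13574
scene handle z.016 c [0.4359 0.0282] LW 0.08596185 0.016278863 yaw -82.82272 n 5304
185
```

View pics/w.png

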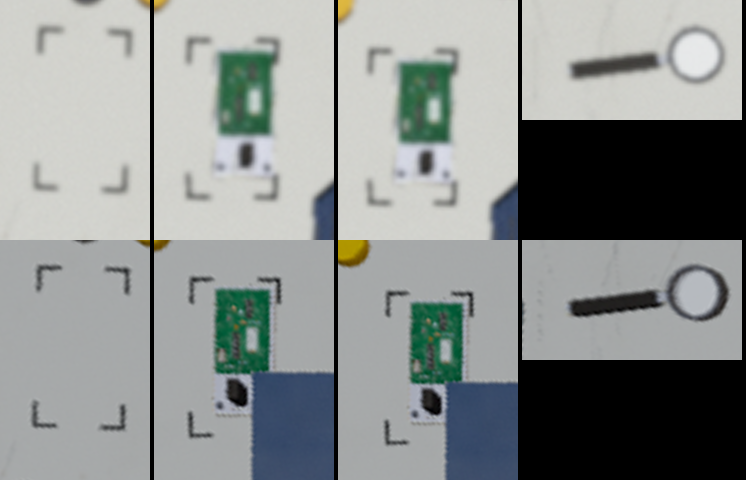

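```bash
cat > fit.py <<'E'
from warp import *
from scipy.optimize import minimize
np.set_printoptions(precision=4,suppress=True)
def tf(p,xy): c,s=np.cos(p[2]),np.sin(p[2]); return np.c_[p[0]+c*xy[:,0]-s*xy[:,1],p[1]+s*xy[:,0]+c*xy[:,1]]
def samp(img,im,w): # w Nx3
    q=np.float32([proj(a,im) for a in w]); return cv2.remap(img,q[:,:1],q[:,1:],cv2.INTER_LINEAR)[:,0]
def Lpts():
    t=np.linspace(0,.014,8);P=[]
    for sx in(-1,1):
        for sy in(-1,1):
            P+= [(sx*(.0755-a),sy*.0405) for a in t]+[(sx*.0755,sy*(.0405-a)) for a in t]
    return np.array(P)
def marks(ims,p0):
    P=Lpts();G=[cv2.GaussianBlur(cv2.cvtColor(i["color"],cv2.COLOR_BGR2GRAY),(0,0),.7).astype(np.float32) for i in ims]
    f=lambda p:sum(samp(g,i,np.c_[tf(p,P),np.zeros(len(P))]).mean() for g,i in zip(G,ims))
    best=min((minimize(f,np.array(p0)+[a,b,c],method="Nelder-Mead",options=dict(initial_simplex=np.array(p0)+[a,b,c]+np.array([[0,0,0],[.004,0,0],[0,.004,0],[0,0,.02]]))) for a in(-.004,.004) for b in(-.004,.004) for c in(-.02,.02)),key=lambda r:r.fun)
    return best.x,best.fun
def green(ims,p0,zb=.0096):
    "carrier pose from green board x -26..60"
    xs,ys=np.meshgrid(np.linspace(-.051,.085,69),np.linspace(-.045,.045,46));P=np.c_[xs.ravel(),ys.ravel()]
    sd=np.maximum(np.abs(P[:,0]-.017)-.0425,np.abs(P[:,1])-.0275);M=1/(1+np.exp(sd/.0007))
    G=[]
    for i in ims:
        h=cv2.cvtColor(i["color"],cv2.COLOR_BGR2HSV);G.append(cv2.GaussianBlur(((h[...,0]>40)&(h[...,0]<90)&(h[...,1]>80)).astype(np.float32),(0,0),.6))
    f=lambda p:sum(((samp(g,i,np.c_[tf(p,P),np.full(len(P),zb)])-M)**2).mean() for g,i in zip(G,ims))
    r=minimize(f,p0,method="Nelder-Mead",options=dict(initial_simplex=np.array(p0)+np.array([[0,0,0],[.005,0,0],[0,.005,0],[0,0,.04]])));return r.x,r.fun
E
python3 - <<'E'
from fit import *
ims=[env.get_image("top"),env.get_image("scene")]
for s in(ims[:1],ims[1:],ims):
    x,f=marks(s,[.611,-.102,-.033]);print("focus",x,np.degrees(x[2]),f)
p=x
for s in(ims[:1],ims[1:],ims):
    x,f=green(s,[.61,-.27,-.01]);print("carrier",x,np.degrees(x[2]),f)
tip=tf(p,np.array([[.084,0]]))[0];print("tip xy",tip)
for z in(.1,.12,.14,.16): print(z,[proj([*tip,z],i) for i in ims])
for im in ims:
    print("ptr",[(np.round(r["location"],1),round(r["p"],2)) for r in env.tip_of("focus_pointer",im)],[(r["box"],r["p"]) for r in env.look_for("focus_pointer",im)][:2])
    for q in("loupe","lens_center"):
        r=env.tip_of(q,im)[:1]
        if r: print(q,onz(r[0]["location"],im,.008*(q!="loupe")))
    b=(0.38,0.5,-0.1,0.12);w=warp(im,*b,.016);g=cv2.cvtColor(w,cv2.COLOR_BGR2GRAY)
    m=cv2.morphologyEx((g<110).astype(np.uint8),cv2.MORPH_OPEN,np.ones((17,17)))
    pts=cv2.findNonZero(m)
    if pts is not None:
        r=cv2.minAreaRect(pts);print("handle",world(r[0],b[1],b[3]),r[1],r[2])
a,b=ims[0]["color"][112:155,230:262],ims[1]["color"][145:190,295:335]
cv2.imwrite("pics/ptr.png",np.hstack([cv2.resize(a,(380,510),interpolation=2),cv2.resize(b,(400,510),interpolation=2)]))
E
```

```text
focus [ 0.6099 -0.102   0.0039] 0.22460351632874526 168.50401306152344
focus [ 0.6151 -0.1034 -0.0219] -1.254128851551734 129.73243713378906
focus [ 0.6092 -0.1035 -0.0335] -1.9209669945556882 299.8505859375
carrier [ 0.6105 -0.2715 -0.0024] -0.13750914599479439 0.08584139785152049
carrier [ 0.6123 -0.2686  0.0037] 0.21153674607540948 0.0520694286133782
carrier [ 0.6115 -0.2692 -0.0095] -0.5425862743886645 0.14427722354155867
tip xy [ 0.6931 -0.1063]
0.1 [array([244.238 , 145.6691]), array([309.4899, 164.8918])]
0.12 [array([243.9335, 143.3484]), array([310.4977, 160.334 ])]
0.14 [array([243.6179, 140.9427]), array([311.5457, 155.5936])]
0.16 [array([243.2904, 138.4472]), array([312.6367, 150.6595])]
ptr [(array([246.2, 141.8]), 0.43)] [([241.0, 126.0, 248.7, 144.0], 0.6)]
loupe [0.4406 0.0302 0.    ]
lens_center [ 0.4411 -0.0561  0.008 ]
handle [0.4346 0.0275] (27.513835906982422, 167.00259399414062) 82.64761352539062
ptr [(array([310.1, 162.3]), 0.43)] [([310.9, 149.3, 336.9, 163.8], 0.66)]
loupe [0.4336 0.0301 0.    ]
lens_center [ 0.4538 -0.047   0.008 ]
handle [ 0.4401 -0.0068] (38.38048553466797, 318.0252380371094) 83.75808715820312
```

View pics/ptr.png

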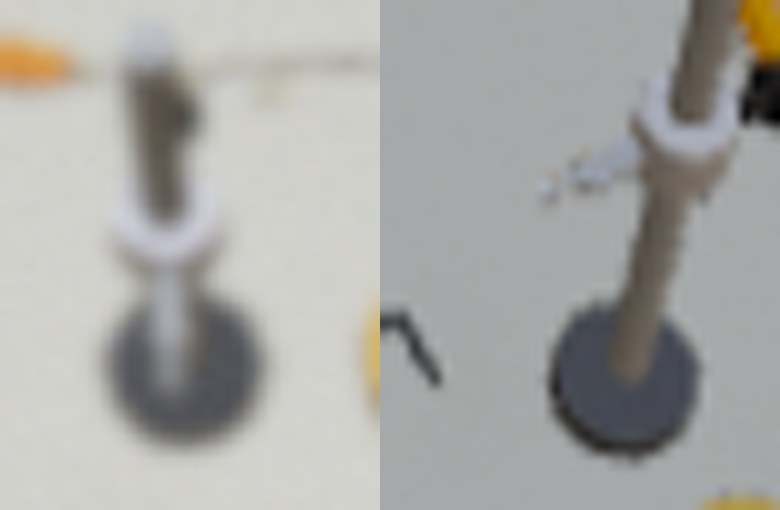

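```bash
cat >> fit.py <<'E'
def marks2(ims,p0):
    t=np.linspace(0,.016,9);G=[]
    for i in ims:
        g=cv2.cvtColor(i["color"],cv2.COLOR_BGR2GRAY);G.append(cv2.GaussianBlur(cv2.morphologyEx(g,cv2.MORPH_BLACKHAT,np.ones((9,9))).astype(np.float32),(0,0),1.0))
    def f(p):
        a,b=p[3],p[4]
        P=np.array([q for sx in(-1,1) for sy in(-1,1) for d in t for q in((sx*(a-d),sy*b),(sx*a,sy*(b-d)))])
        return -sum(samp(g,i,np.c_[tf(p,P),np.zeros(len(P))]).mean() for g,i in zip(G,ims))
    p0=np.array([*p0,.0785,.0435]);S=np.diag([.006,.006,.03,.003,.003])
    rs=[minimize(f,p0,method="Nelder-Mead",options=dict(maxiter=600,initial_simplex=np.vstack([p0,p0+s*S])-s*0.3*S.sum(0))) for s in(1,-1,.5,-.5)]
    r=min(rs,key=lambda r:r.fun);return r.x,r.fun
E
python3 - <<'E'
from fit import *
from scipy.optimize import least_squares
ims=[env.get_image("top"),env.get_image("scene")]
for s in(ims[:1],ims[1:],ims):
    x,f=marks2(s,[.611,-.102,-.033]);print("focus",x,np.degrees(x[2]),f)
def tri(px): 
    r=least_squares(lambda X:np.concatenate([proj(X,i)-q for i,q in zip(ims,px)]),[.69,-.1,.12]);return r.x,r.fun
print(tri([(244.3,145.3),(311.3,161.8)]))
tip=tf(x,np.array([[.084,0]]))[0];print(tip,tf(x,np.array([[.125,0]])))
for z in (.1,.11,.12): print([proj([*tip,z],i) for i in ims])
E
```

```text
focus [ 0.61   -0.1028 -0.0344  0.078   0.0441] -1.9697520227068601 -48.58665466308594
focus [ 0.6125 -0.1009 -0.0335  0.0787  0.0437] -1.9217894662940396 -51.41447448730469
focus [ 0.6116 -0.1016 -0.0315  0.0785  0.0434] -1.8022506081370488 -97.64106750488281
(array([ 0.6928, -0.1076,  0.114 ]), array([ 0.1964, -1.148 , -0.9704,  0.3561]))
[ 0.6955 -0.1042] [[ 0.7365 -0.1055]]
[array([243.4774, 144.8888]), array([309.9104, 163.9418])]
[array([243.3198, 143.7323]), array([310.4126, 161.6795])]
[array([243.1593, 142.5551]), array([310.9247, 159.3728])]
```

>>> arm_command(deltas=[{"dz": -0.04, "rz": -0.078, "fingers": 0.04}, {"dz": -0.04, "rz": -0.078}, {"dz": -0.04, "rz": -0.078}, {"dz": -0.04, "rz": -0.078}, {"dx": -0.018, "dy": -0.036}, {"dx": -0.018, "dy": -0.036}, {"dx": -0.018, "dy": -0.036}, {"dx": -0.018, "dy": -0.036}, {"dx": -0.018, "dy": -0.036}, {"dx": -0.018, "dy": -0.036}, {"dx": -0.018, "dy": -0.036}, {"dx": -0.018, "dy": -0.036}], squeeze=30)

```text
invalid input
```

>>> arm_command(deltas=[{"dx": -0.018, "dy": -0.036}, {"dx": -0.018, "dy": -0.036}, {"dx": -0.018, "dy": -0.036}, {"dx": -0.018, "dy": -0.036}, {"dx": -0.018, "dy": -0.036}, {"dx": -0.018, "dy": -0.036}, {"dx": -0.018, "dy": -0.036}, {"dx": -0.018, "dy": -0.036}, {"dx": -0.018, "dy": -0.036}, {"dx": -0.018, "dy": -0.036}, {}, {}])

```text
invalid input
```

>>> arm_command(deltas=[{"rx": 0, "ry": 0, "rz": -0.078, "dx": 0, "dy": 0, "dz": -0.04, "fingers": 0.04}, {"rx": 0, "ry": 0, "rz": -0.078, "dx": 0, "dy": 0, "dz": -0.04, "fingers": 0.04}, {"rx": 0, "ry": 0, "rz": -0.078, "dx": 0, "dy": 0, "dz": -0.04, "fingers": 0.04}, {"rx": 0, "ry": 0, "rz": -0.078, "dx": 0, "dy": 0, "dz": -0.04, "fingers": 0.04}, {"rx": 0, "ry": 0, "rz": 0, "dx": -0.018, "dy": -0.036, "dz": 0, "fingers": 0.04}, {"rx": 0, "ry": 0, "rz": 0, "dx": -0.018, "dy": -0.036, "dz": 0, "fingers": 0.04}, {"rx": 0, "ry": 0, "rz": 0, "dx": -0.018, "dy": -0.036, "dz": 0, "fingers": 0.04}, {"rx": 0, "ry": 0, "rz": 0, "dx": -0.018, "dy": -0.036, "dz": 0, "fingers": 0.04}, {"rx": 0, "ry": 0, "rz": 0, "dx": -0.018, "dy": -0.036, "dz": 0, "fingers": 0.04}, {"rx": 0, "ry": 0, "rz": 0, "dx": -0.018, "dy": -0.036, "dz": 0, "fingers": 0.04}, {"rx": 0, "ry": 0, "rz": 0, "dx": -0.018, "dy": -0.036, "dz": 0, "fingers": 0.04}, {"rx": 0, "ry": 0, "rz": 0, "dx": -0.018, "dy": -0.036, "dz": 0, "fingers": 0.04}], squeeze=30)

```text
time_s: 3.1
position: [0.3132, 0.2337, 0.4102]
tool_rot: [[-1.0, 0.001, 0.001], [0.001, 1.0, 0.0], [-0.001, 0.0, -1.0]]
ft_force: [0.3, 0.6, 0.2]
grip_width: 0.0399
gripper_force: 0.0
```

>>> arm_command(deltas=[{"rx": 0, "ry": 0, "rz": 0, "dx": -0.021, "dy": -0.042, "dz": 0, "fingers": 0.04}, {"rx": 0, "ry": 0, "rz": 0, "dx": -0.021, "dy": -0.042, "dz": 0, "fingers": 0.04}, {"rx": 0, "ry": 0, "rz": 0, "dx": -0.021, "dy": -0.042, "dz": 0, "fingers": 0.04}, {"rx": 0, "ry": 0, "rz": 0, "dx": -0.021, "dy": -0.042, "dz": 0, "fingers": 0.04}, {"rx": 0, "ry": 0, "rz": 0, "dx": -0.021, "dy": -0.042, "dz": 0, "fingers": 0.04}, {"rx": 0, "ry": 0, "rz": 0, "dx": -0.021, "dy": -0.042, "dz": 0, "fingers": 0.04}, {"rx": 0, "ry": 0, "rz": 0, "dx": -0.021, "dy": -0.042, "dz": 0, "fingers": 0.04}, {"rx": 0, "ry": 0, "rz": 0, "dx": -0.021, "dy": -0.042, "dz": 0, "fingers": 0.04}, {"rx": 0, "ry": 0, "rz": 0, "dx": -0.021, "dy": -0.042, "dz": 0, "fingers": 0.04}, {"rx": 0, "ry": 0, "rz": 0, "dx": -0.021, "dy": -0.042, "dz": 0, "fingers": 0.04}, {"rx": 0, "ry": 0, "rz": 0, "dx": -0.021, "dy": -0.042, "dz": 0, "fingers": 0.04}, {"rx": 0, "ry": 0, "rz": 0, "dx": -0.019, "dy": -0.041, "dz": 0, "fingers": 0.04}])

```text
time_s: 4.3
position: [0.5631, -0.2699, 0.4098]
tool_rot: [[-1.0, 0.001, -0.0], [0.001, 1.0, 0.0], [0.0, 0.0, -1.0]]
ft_force: [0.2, -0.9, 0.2]
grip_width: 0.0399
gripper_force: 0.0
```

>>> arm_command(deltas=[{"rx": 0, "ry": 0, "rz": 0, "dx": 0, "dy": 0, "dz": 0.04, "fingers": 0.04}, {"rx": 0, "ry": 0, "rz": 0, "dx": 0, "dy": 0, "dz": 0.04, "fingers": 0.04}, {"rx": 0, "ry": 0, "rz": 0, "dx": 0, "dy": 0, "dz": 0.04, "fingers": 0.04}, {"rx": 0, "ry": 0, "rz": 0, "dx": 0, "dy": 0, "dz": 0.04, "fingers": 0.04}, {"rx": 0, "ry": 0, "rz": 0, "dx": 0, "dy": 0, "dz": 0.04, "fingers": 0.04}, {"rx": 0, "ry": 0, "rz": 0, "dx": 0, "dy": 0, "dz": 0.04, "fingers": 0.04}, {"rx": 0, "ry": 0, "rz": 0, "dx": 0, "dy": 0, "dz": 0, "fingers": 0.04}])

```text
time_s: 5.0
position: [0.5608, -0.2668, 0.165]
tool_rot: [[-1.0, 0.001, -0.008], [0.001, 1.0, 0.006], [0.009, 0.006, -1.0]]
ft_force: [-1.0, -0.5, -0.5]
grip_width: 0.0401
gripper_force: 0.0
```

>>> arm_command(deltas=[{"rx": 0, "ry": 0, "rz": 0, "dx": 0, "dy": 0, "dz": 0.035, "fingers": 0.04}, {"rx": 0, "ry": 0, "rz": 0, "dx": 0, "dy": 0, "dz": 0.035, "fingers": 0.04}, {"rx": 0, "ry": 0, "rz": 0, "dx": 0, "dy": 0, "dz": 0.01, "fingers": 0.04}, {"rx": 0, "ry": 0, "rz": 0, "dx": 0, "dy": 0, "dz": 0, "fingers": 0.04}])

```text
time_s: 5.4
position: [0.5629, -0.2682, 0.0906]
tool_rot: [[-1.0, 0.001, -0.0], [0.001, 1.0, 0.0], [0.0, 0.0, -1.0]]
ft_force: [0.1, -0.2, 1.3]
grip_width: 0.0397
gripper_force: 0.0
```

```bash
python3 - <<'E'
from fit import *
ims=[env.get_image("top"),env.get_image("scene")];s=env.observe();print(s["time_s"],s["position"],s["tool_rot"][:,1])
a=ims[0]["color"][150:220,260:350];b=ims[1]["color"][200:300,260:350]
cv2.imwrite("pics/g1.png",np.hstack([cv2.resize(a,(400,311),interpolation=2),cv2.resize(b[:70],(400,311),interpolation=2)]))
E
```

```text
5.5 [ 0.5636 -0.2687  0.0924] [ 0.0008  1.     -0.0021]
```

View pics/g1.png

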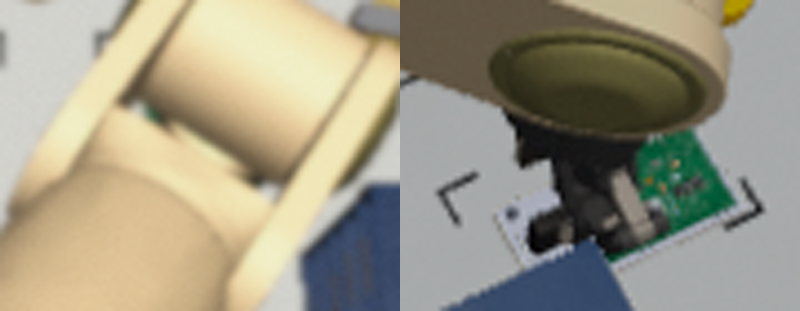

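>>> arm_command(deltas=[{"rx": 0, "ry": 0, "rz": 0, "dx": 0, "dy": 0, "dz": 0.02, "fingers": 0.04}, {"rx": 0, "ry": 0, "rz": 0, "dx": 0, "dy": 0, "dz": 0.02, "fingers": 0.04}, {"rx": 0, "ry": 0, "rz": 0, "dx": 0, "dy": 0, "dz": 0.013, "fingers": 0.04}, {"rx": 0, "ry": 0, "rz": 0, "dx": 0, "dy": 0, "dz": 0, "fingers": 0.04}, {"rx": 0, "ry": 0, "rz": 0, "dx": 0, "dy": 0, "dz": 0, "fingers": 0.04}, {"rx": 0, "ry": 0, "rz": 0, "dx": 0, "dy": 0, "dz": 0, "fingers": 0.02}, {"rx": 0, "ry": 0, "rz": 0, "dx": 0, "dy": 0, "dz": 0, "fingers": 0.01}, {"rx": 0, "ry": 0, "rz": 0, "dx": 0, "dy": 0, "dz": 0, "fingers": 0.005}, {"rx": 0, "ry": 0, "rz": 0, "dx": 0, "dy": 0, "dz": 0, "fingers": 0}, {"rx": 0, "ry": 0, "rz": 0, "dx": 0, "dy": 0, "dz": 0, "fingers": 0}, {"rx": 0, "ry": 0, "rz": 0, "dx": 0, "dy": 0, "dz": 0, "fingers": 0}], squeeze=30)

```text
time_s: 6.6
position: [0.5631, -0.2685, 0.0382]
tool_rot: [[-1.0, 0.001, 0.002], [0.001, 1.0, -0.002], [-0.002, -0.002, -1.0]]
ft_force: [-0.9, -0.4, 6.3]
grip_width: 0.0112
gripper_force: 30.8
```

>>> arm_command(deltas=[{"rx": 0, "ry": 0, "rz": 0.011, "dx": 0, "dy": 0.005, "dz": 0, "fingers": 0}, {"rx": 0, "ry": 0, "rz": 0.011, "dx": 0, "dy": 0.01, "dz": 0, "fingers": 0}, {"rx": 0, "ry": 0, "rz": 0.011, "dx": 0, "dy": 0.015, "dz": 0, "fingers": 0}, {"rx": 0, "ry": 0, "rz": 0, "dx": 0.001, "dy": 0.02, "dz": 0, "fingers": 0}, {"rx": 0, "ry": 0, "rz": 0, "dx": 0.001, "dy": 0.02, "dz": 0, "fingers": 0}, {"rx": 0, "ry": 0, "rz": 0, "dx": 0.001, "dy": 0.02, "dz": 0, "fingers": 0}, {"rx": 0, "ry": 0, "rz": 0, "dx": 0.001, "dy": 0.02, "dz": 0, "fingers": 0}, {"rx": 0, "ry": 0, "rz": 0, "dx": 0.001, "dy": 0.02, "dz": 0, "fingers": 0}, {"rx": 0, "ry": 0, "rz": 0, "dx": 0, "dy": 0.02, "dz": 0, "fingers": 0}, {"rx": 0, "ry": 0, "rz": 0, "dx": 0, "dy": 0.012, "dz": 0, "fingers": 0}, {"rx": 0, "ry": 0, "rz": 0, "dx": 0, "dy": 0.006, "dz": 0, "fingers": 0}, {"rx": 0, "ry": 0, "rz": 0, "dx": 0, "dy": 0, "dz": 0, "fingers": 0}])

```text
time_s: 7.8
position: [0.5636, -0.0992, 0.0382]
tool_rot: [[-0.999, 0.033, 0.003], [0.033, 0.999, -0.0], [-0.003, -0.0, -1.0]]
ft_force: [1.5, 3.8, 7.7]
grip_width: 0.0115
gripper_force: 31.1
```

```bash
python3 - <<'E'
from fit import *
im=env.get_image("scene");s=env.observe();print(s["time_s"],s["position"],s["tool_rot"][:,1],s["ft_force"],s["gripper_force"],s["grip_width"])
cv2.imwrite("pics/g2.png",cv2.resize(im["color"][140:260,220:370],(750,600),interpolation=2))
E
```

```text
7.85 [ 0.5636 -0.0992  0.0382] [0.0333 0.9994 0.0002] [2.0727 4.3173 8.0123] 31.104578375816345 0.011764399897988581
```

View pics/g2.png

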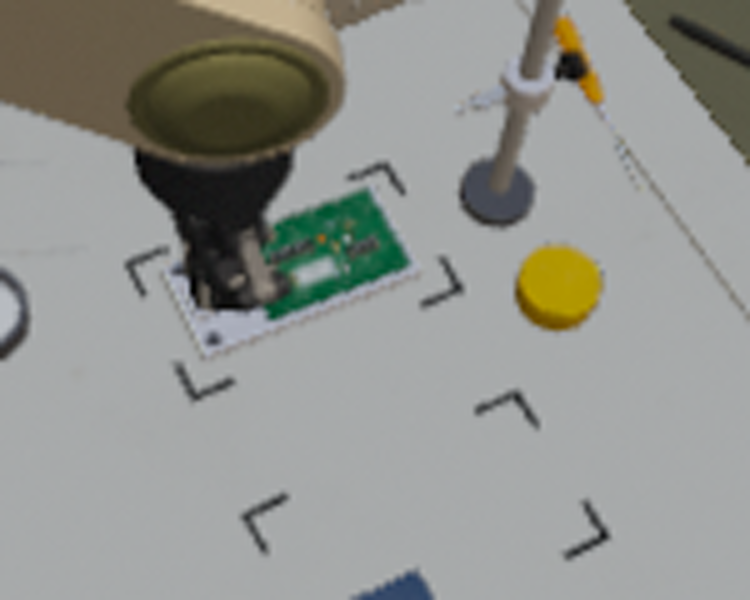

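>>> arm_command(deltas=[{"rx": 0, "ry": 0, "rz": 0, "dx": 0, "dy": 0, "dz": 0, "fingers": 0.02}, {"rx": 0, "ry": 0, "rz": 0, "dx": 0, "dy": 0, "dz": 0, "fingers": 0.04}, {"rx": 0, "ry": 0, "rz": 0, "dx": 0, "dy": 0, "dz": 0, "fingers": 0.04}, {"rx": 0, "ry": 0, "rz": 0, "dx": 0, "dy": 0, "dz": -0.02, "fingers": 0.04}, {"rx": 0, "ry": 0, "rz": 0, "dx": 0, "dy": 0, "dz": -0.04, "fingers": 0.04}, {"rx": 0, "ry": 0, "rz": 0, "dx": 0, "dy": 0, "dz": -0.04, "fingers": 0.04}, {"rx": 0, "ry": 0, "rz": 0, "dx": 0, "dy": 0, "dz": -0.02, "fingers": 0.04}, {"rx": 0, "ry": 0, "rz": 0, "dx": 0.033, "dy": 0.0305, "dz": 0, "fingers": 0.04}, {"rx": 0, "ry": 0, "rz": 0, "dx": 0.033, "dy": 0.0305, "dz": 0, "fingers": 0.04}, {"rx": 0, "ry": 0, "rz": 0, "dx": 0.033, "dy": 0.0305, "dz": 0, "fingers": 0.04}, {"rx": 0, "ry": 0, "rz": 0, "dx": 0.033, "dy": 0.0305, "dz": 0, "fingers": 0.04}, {"rx": 0, "ry": 0, "rz": 0, "dx": 0, "dy": 0, "dz": 0, "fingers": 0.04}])

```text
time_s: 9.05
position: [0.4309, 0.0293, 0.1569]
tool_rot: [[-1.0, 0.031, -0.003], [0.031, 1.0, 0.001], [0.003, 0.001, -1.0]]
ft_force: [-0.1, 0.1, -0.1]
grip_width: 0.0405
gripper_force: 0.0
```

>>> arm_command(deltas=[{"rx": 0, "ry": 0, "rz": 0.1424, "dx": 0, "dy": 0, "dz": 0, "fingers": 0.04}, {"rx": 0, "ry": 0, "rz": 0.1424, "dx": 0, "dy": 0, "dz": 0, "fingers": 0.04}, {"rx": 0, "ry": 0, "rz": 0.1424, "dx": 0, "dy": 0, "dz": 0, "fingers": 0.04}, {"rx": 0, "ry": 0, "rz": 0.1424, "dx": 0, "dy": 0, "dz": 0, "fingers": 0.04}, {"rx": 0, "ry": 0, "rz": 0.1424, "dx": 0, "dy": 0, "dz": 0, "fingers": 0.04}, {"rx": 0, "ry": 0, "rz": 0.1424, "dx": 0, "dy": 0, "dz": 0, "fingers": 0.04}, {"rx": 0, "ry": 0, "rz": 0.1424, "dx": 0, "dy": 0, "dz": 0, "fingers": 0.04}, {"rx": 0, "ry": 0, "rz": 0.1424, "dx": 0, "dy": 0, "dz": 0, "fingers": 0.04}, {"rx": 0, "ry": 0, "rz": 0.1424, "dx": 0, "dy": 0, "dz": 0, "fingers": 0.04}, {"rx": 0, "ry": 0, "rz": 0.1424, "dx": 0, "dy": 0, "dz": 0, "fingers": 0.04}, {"rx": 0, "ry": 0, "rz": 0, "dx": 0, "dy": 0, "dz": 0, "fingers": 0.04}])

```text
time_s: 10.15
position: [0.4351, 0.0262, 0.1569]
tool_rot: [[-0.111, 0.994, -0.0], [0.994, 0.111, -0.0], [-0.0, -0.0, -1.0]]
ft_force: [-0.3, 0.2, 0.0]
grip_width: 0.04
gripper_force: 0.0
```

```bash
python3 - <<'E'
from fit import *
ims=[env.get_image("top"),env.get_image("scene")];s=env.observe();print(s["time_s"],s["position"],s["tool_rot"][:,1],s["q"],s["ft_force"])
for k in(ims[:1],ims[1:],ims):
    x,f=marks2(k,[.611,-.102,-.033]);c,g=green(k,[.6113,-.1018,-.033])
    print("marks",x,f,"carr",c,g); R=np.array([[np.cos(x[2]),np.sin(x[2])],[-np.sin(x[2]),np.cos(x[2])]]);print("rel mm",R@(c[:2]-x[:2])*1e3,np.degrees(c[2]-x[2]))
print([ (q,[r["box"] for r in env.look_for(q,ims[1])][:1]) for q in("loupe","subrack")])
cv2.imwrite("pics/g3.png",cv2.resize(ims[1]["color"][90:270,140:360],(770,600),interpolation=2))
E
```

```text
10.25 [0.4351 0.0263 0.157 ] [ 0.9932  0.1163 -0.0001] [-12.1833  16.4816 100.161   -0.0022  63.3647 -18.863 ] [-0.5484  0.4306 -0.065 ]
marks [ 0.61   -0.1027 -0.034   0.0781  0.044 ] -48.34097671508789 carr [ 0.6116 -0.1008 -0.0152] 0.10975812242322647
rel mm [1.5076 1.9296] 1.0772251854532062
marks [ 0.6125 -0.1009 -0.034   0.0787  0.0437] -51.95513153076172 carr [ 0.6124 -0.0989 -0.0167] 0.05559285699833209
rel mm [-0.1307  1.9989] 0.9894089342872119
marks [ 0.6115 -0.1016 -0.032   0.0785  0.0435] -97.90303039550781 carr [ 0.6124 -0.099  -0.0362] 0.16725729052550123
rel mm [0.8059 2.6602] -0.23971729857474403
[('loupe', [[190.3, 166.6, 226.2, 215.5]]), ('subrack', [[316.4, 128.7, 336.5, 185.1]])]
```

View pics/g3.png

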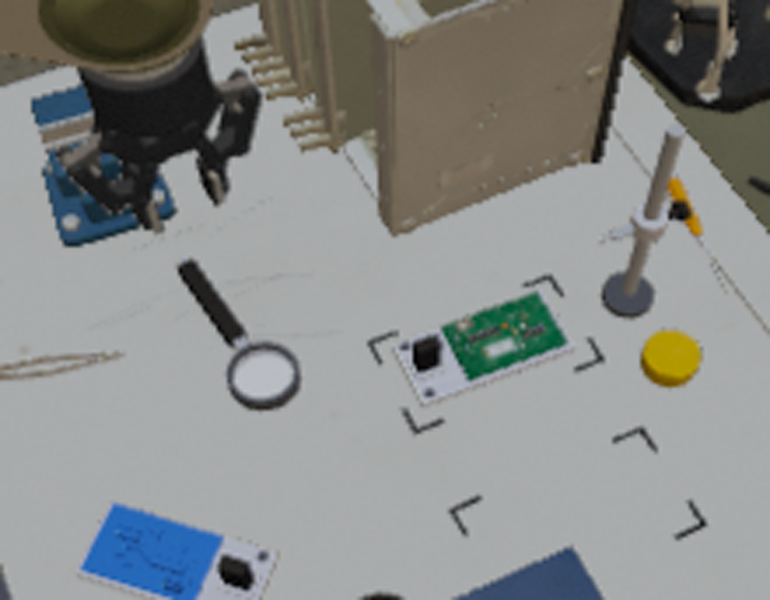

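>>> arm_command(deltas=[{"rx": 0, "ry": 0, "rz": 0, "dx": 0, "dy": 0, "dz": 0.04, "fingers": 0.04}, {"rx": 0, "ry": 0, "rz": 0, "dx": 0, "dy": 0, "dz": 0.04, "fingers": 0.04}, {"rx": 0, "ry": 0, "rz": 0, "dx": 0, "dy": 0, "dz": 0.03, "fingers": 0.04}, {"rx": 0, "ry": 0, "rz": 0, "dx": 0, "dy": 0, "dz": 0.015, "fingers": 0.04}, {"rx": 0, "ry": 0, "rz": 0, "dx": 0, "dy": 0, "dz": 0.008, "fingers": 0.04}, {"rx": 0, "ry": 0, "rz": 0, "dx": 0, "dy": 0, "dz": 0, "fingers": 0.04}, {"rx": 0, "ry": 0, "rz": 0, "dx": 0, "dy": 0, "dz": 0, "fingers": 0.03}, {"rx": 0, "ry": 0, "rz": 0, "dx": 0, "dy": 0, "dz": 0, "fingers": 0.02}, {"rx": 0, "ry": 0, "rz": 0, "dx": 0, "dy": 0, "dz": 0, "fingers": 0.012}, {"rx": 0, "ry": 0, "rz": 0, "dx": 0, "dy": 0, "dz": 0, "fingers": 0}, {"rx": 0, "ry": 0, "rz": 0, "dx": 0, "dy": 0, "dz": 0, "fingers": 0}, {"rx": 0, "ry": 0, "rz": 0, "dx": 0, "dy": 0, "dz": 0, "fingers": 0}], squeeze=60)

```text
time_s: 11.55
position: [0.4356, 0.0264, 0.0251]
tool_rot: [[-0.113, 0.994, 0.003], [0.994, 0.113, -0.001], [-0.001, 0.002, -1.0]]
ft_force: [-0.4, -0.7, 6.6]
grip_width: 0.014
gripper_force: 59.4
```

>>> arm_command(deltas=[{"rx": 0, "ry": 0, "rz": 0, "dx": 0, "dy": 0, "dz": -0.02, "fingers": 0}, {"rx": 0, "ry": 0, "rz": 0, "dx": 0, "dy": 0, "dz": -0.03, "fingers": 0}, {"rx": 0, "ry": 0, "rz": 0, "dx": 0, "dy": 0, "dz": -0.04, "fingers": 0}, {"rx": 0, "ry": 0, "rz": 0, "dx": 0, "dy": 0, "dz": -0.04, "fingers": 0}, {"rx": 0, "ry": 0, "rz": 0, "dx": 0, "dy": 0, "dz": -0.04, "fingers": 0}, {"rx": 0, "ry": 0, "rz": 0, "dx": 0, "dy": 0, "dz": -0.03, "fingers": 0}, {"rx": 0, "ry": 0, "rz": 0, "dx": -0.028, "dy": 0.0265, "dz": 0, "fingers": 0}, {"rx": 0, "ry": 0, "rz": 0, "dx": -0.028, "dy": 0.0265, "dz": 0, "fingers": 0}, {"rx": 0, "ry": 0, "rz": 0, "dx": -0.028, "dy": 0.0265, "dz": 0, "fingers": 0}, {"rx": 0, "ry": 0, "rz": 0, "dx": -0.028, "dy": 0.0265, "dz": 0, "fingers": 0}, {"rx": 0, "ry": 0, "rz": 0, "dx": 0, "dy": 0, "dz": 0, "fingers": 0}])

```text
time_s: 12.65
position: [0.5551, -0.0756, 0.2237]
tool_rot: [[-0.111, 0.994, 0.001], [0.994, 0.111, -0.001], [-0.001, 0.001, -1.0]]
ft_force: [-0.2, 0.6, -0.7]
grip_width: 0.0141
gripper_force: 58.8
```

>>> arm_command(deltas=[{"rx": 0, "ry": 0, "rz": -0.11, "dx": 0, "dy": 0, "dz": 0, "fingers": 0}, {"rx": 0, "ry": 0, "rz": -0.11, "dx": 0, "dy": 0, "dz": 0, "fingers": 0}, {"rx": 0, "ry": 0, "rz": -0.11, "dx": 0, "dy": 0, "dz": 0, "fingers": 0}, {"rx": 0, "ry": 0, "rz": -0.11, "dx": 0, "dy": 0, "dz": 0, "fingers": 0}, {"rx": 0, "ry": 0, "rz": -0.11, "dx": 0, "dy": 0, "dz": 0, "fingers": 0}, {"rx": 0, "ry": 0, "rz": -0.11, "dx": 0, "dy": 0, "dz": 0, "fingers": 0}, {"rx": 0, "ry": 0, "rz": -0.11, "dx": 0, "dy": 0, "dz": 0, "fingers": 0}, {"rx": 0, "ry": 0, "rz": -0.11, "dx": 0, "dy": 0, "dz": 0, "fingers": 0}, {"rx": 0, "ry": 0, "rz": -0.11, "dx": 0, "dy": 0, "dz": 0, "fingers": 0}, {"rx": 0, "ry": 0, "rz": -0.11, "dx": 0, "dy": 0, "dz": 0, "fingers": 0}, {"rx": 0, "ry": 0, "rz": 0, "dx": 0, "dy": 0, "dz": 0, "fingers": 0}, {"rx": 0, "ry": 0, "rz": 0, "dx": 0, "dy": 0, "dz": 0, "fingers": 0}])

```text
time_s: 13.85
position: [0.5525, -0.0726, 0.2243]
tool_rot: [[-0.936, 0.353, 0.0], [0.353, 0.936, -0.0], [-0.0, 0.0, -1.0]]
ft_force: [-1.5, -0.3, -0.2]
grip_width: 0.014
gripper_force: 58.8
```

```bash
python3 - <<'E'
from fit import *
ims=[env.get_image("top"),env.get_image("scene")];s=env.observe();R=s["tool_rot"];p=s["position"];print(s["time_s"],p,"\n",R,s["ft_force"],s["grip_width"],s["gripper_force"])
pred=p-R[:,0]*.08+R[:,2]*.0171;print("pred lens",pred)
for im in ims:
    print("pred px",proj(pred,im));
    for q in("lens_center","loupe","focus_pointer","carrier","board_center"): print(q,[(np.round(r["location"],1),round(r["p"],2)) for r in env.tip_of(q,im)][:2])
a,b=ims[0]["color"][110:230,210:330],ims[1]["color"][120:240,220:340]
o=[]
for im,(u,v) in zip(ims,((210,110),(220,120))):
    c=cv2.resize(im["color"][v:v+120,u:u+120],(400,400),interpolation=2);q=(proj(pred,im)-[u,v])*400/120
    cv2.circle(c,tuple(int(t) for t in q),2,(0,0,255),-1);o.append(c)
cv2.imwrite("pics/g4.png",np.hstack(o))
E
```

```text
13.95 [ 0.5527 -0.0727  0.2242] 
 [[-0.936   0.3521  0.0002]
 [ 0.3521  0.936  -0.0001]
 [-0.0002  0.     -1.    ]] [-0.1501 -0.7888 -0.2673] 0.013865818232932554 58.78792941570282
pred lens [ 0.6276 -0.1009  0.2071]
pred px [241.3696 156.9693]
lens_center [(array([230.7, 185.9]), 0.17)]
loupe [(array([230., 190.]), 0.41)]
focus_pointer [(array([244.9, 142. ]), 0.55)]
carrier [(array([272.8, 273.9]), 0.65), (array([243., 184.]), 0.48)]
board_center [(array([269.5, 279.8]), 0.92)]
pred px [288.7171 146.681 ]
lens_center [(array([289.4, 145.1]), 0.78)]
loupe [(array([250. , 151.6]), 0.6)]
focus_pointer [(array([311.1, 163.8]), 0.69), (array([358.8, 289.6]), 0.66)]
carrier [(array([278.9, 192.4]), 0.91), (array([188.3, 257.3]), 0.88)]
board_center [(array([180.6, 256.2]), 0.81), (array([283.5, 190.9]), 0.64)]
```

View pics/g4.png

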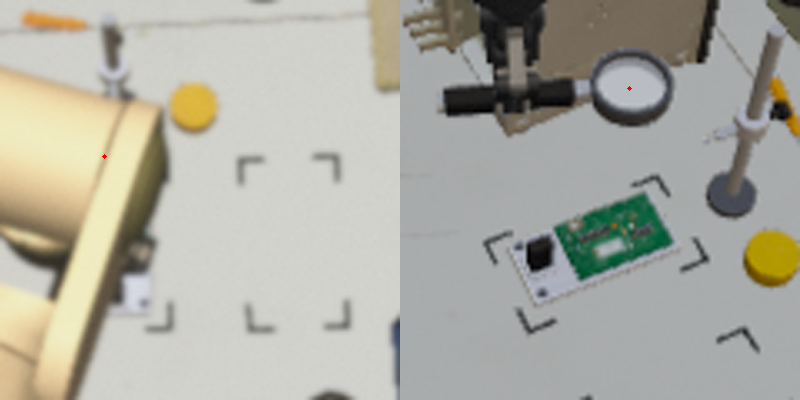

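```bash
python3 - <<'E'
from fit import *
ims=[env.get_image("top"),env.get_image("scene")]
g=cv2.cvtColor(ims[1]["color"],cv2.COLOR_BGR2GRAY);print("scene cols 306-324 rows 155-168");print(g[155:168,306:325])
t=cv2.cvtColor(cv2.imread("pics/top0.png"),cv2.COLOR_BGR2GRAY);print("top cols 238-251 rows 134-150");print(t[134:150,238:252])
for im,m in zip(ims,([.610,-.1027,-.034],[.6125,-.1009,-.034])):
    tip=tf(m,np.array([[.084,0],[.100,0]]))
    for z in(.1,.105,.11,.115,.12): print(z,proj([*tip[0],z],im),proj([*tip[1],z],im))
E
```

```text
scene cols 306-324 rows 155-168
[[171 170 170 171 171 170 170 171 171 171 171 171 171 164 128 156 174 168
  118]
 [171 171 171 171 171 170 170 170 171 171 171 171 171 164 112 121 165 172
  164]
 [170 170 170 171 171 171 171 171 170 171 170 170 166 162 140  94 129 164
  175]
 [170 171 171 170 170 171 171 171 169 161 165 160 159 158 150 113  99 120
  138]
 [171 171 171 170 171 170 170 166 142 157 158 156 156 156 142 105  95  98
  106]
 [170 170 171 171 170 169 161 163 152 160 158 161 145 143 131  93  95 100
  104]
 [170 170 171 170 173 177 158 161 144 123 141 145 163 163 156 116  94  99
  105]
 [170 171 171 171 168 152 145 168 163 157 161 162 171 171 163 118  86  94
  103]
 [170 171 170 170 169 162 162 170 171 171 171 171 171 171 162 103  85  92
  104]
 [171 171 171 171 171 171 171 170 170 171 171 171 171 171 160  85  87  93
  105]
 [171 170 172 171 170 171 171 171 170 170 171 171 171 168 146  81  86  95
  114]
 [171 171 171 170 170 171 171 171 171 170 171 171 171 163 111  83  90  98
  114]
 [171 171 171 171 171 172 171 171 171 170 171 171 170 162  98  84  93 102
  129]]
top cols 238-2
[... 712 characters left out ...]
84  99 139]
 [198 169 132 102  84  86  84  84  82  82  83  89 115 159]
 [204 190 162 125 100  92  86  86  87  89  91 110 145 182]
 [208 203 187 160 129 108 100  99 100 109 125 150 180 198]
 [208 208 203 189 171 155 144 139 143 154 168 187 200 208]]
0.1 [243.9674 145.4045] [243.9274 139.9944]
0.105 [243.8911 144.831 ] [243.8512 139.3987]
0.11 [243.8141 144.2523] [243.7742 138.7977]
0.115 [243.7365 143.6685] [243.6966 138.1913]
0.12 [243.6581 143.0794] [243.6183 137.5795]
0.1 [310.1263 163.6678] [315.7078 161.5391]
0.105 [310.3772 162.5413] [315.9846 160.4065]
0.11 [310.6304 161.4039] [316.2641 159.2629]
0.115 [310.8861 160.2554] [316.5462 158.1082]
0.12 [311.1444 159.0957] [316.8311 156.9422]
```

>>> arm_command(deltas=[{"rx": 0, "ry": 0, "rz": 0, "dx": -0.001, "dy": 0.0005, "dz": 0.015, "fingers": 0}, {"rx": 0, "ry": 0, "rz": 0, "dx": 0, "dy": 0, "dz": 0.025, "fingers": 0}, {"rx": 0, "ry": 0, "rz": 0, "dx": 0, "dy": 0, "dz": 0.025, "fingers": 0}, {"rx": 0, "ry": 0, "rz": 0, "dx": 0, "dy": 0, "dz": 0.02, "fingers": 0}, {"rx": 0, "ry": 0, "rz": 0, "dx": 0, "dy": 0, "dz": 0.01, "fingers": 0}, {"rx": 0, "ry": 0, "rz": 0, "dx": 0, "dy": 0, "dz": 0.004, "fingers": 0}, {"rx": 0, "ry": 0, "rz": 0, "dx": 0, "dy": 0, "dz": 0, "fingers": 0}, {"rx": 0, "ry": 0, "rz": 0, "dx": 0, "dy": 0, "dz": 0, "fingers": 0}, {"rx": 0, "ry": 0, "rz": 0, "dx": 0, "dy": 0, "dz": 0, "fingers": 0}])

```text
time_s: 15.45
position: [0.5544, -0.0729, 0.1259]
tool_rot: [[-0.937, 0.35, 0.002], [0.35, 0.937, -0.001], [-0.002, 0.0, -1.0]]
ft_force: [0.4, 0.2, -1.4]
grip_width: 0.0141
gripper_force: 58.8
```

```bash
python3 - <<'E'
from fit import *
im=env.get_image("scene");s=env.observe();R=s["tool_rot"];p=s["position"];print(s["time_s"],p,"\n",R,s["ft_force"],s["grip_width"])
pred=p-R[:,0]*.08+R[:,2]*.0171;print("pred lens",pred,proj(pred,im))
for q in("lens_center","focus_pointer"): print(q,[(np.round(r["location"],1),round(r["p"],2)) for r in env.tip_of(q,im)][:2])
S=8;u,v=250,135;c=cv2.resize(im["color"][v:v+70,u:u+95],None,fx=S,fy=S,interpolation=2)
d=lambda X:tuple(int(round(t)) for t in ((proj(X,im)-[u,v]+.5)*S-.5))
b=np.array([.001,.0019,0]) # scene bias
a=np.linspace(0,2*np.pi,60)
for off,col in((0*b,(0,0,255)),(b,(255,0,255))):
    for z in(-.008,.008): cv2.polylines(c,[np.array([d(pred+off+[.028*np.cos(t),.028*np.sin(t),z]) for t in a])],True,col,1)
cv2.circle(c,d([.6965,-.1038,.108]),3,(0,0,255),-1)
cv2.imwrite("pics/g5.png",c)
E
```

```text
15.5 [ 0.5543 -0.0728  0.1258] 
 [[-0.9367  0.3502  0.0014]
 [ 0.3502  0.9367 -0.0005]
 [-0.0014  0.     -1.    ]] [-0.776   0.7741 -0.2507] 0.01408477299432107
pred lens [ 0.6292 -0.1009  0.1088] [286.3499 170.6584]
lens_center [(array([284. , 169.2]), 0.59)]
focus_pointer [(array([311.6, 160.8]), 0.73)]
```

View pics/g5.png

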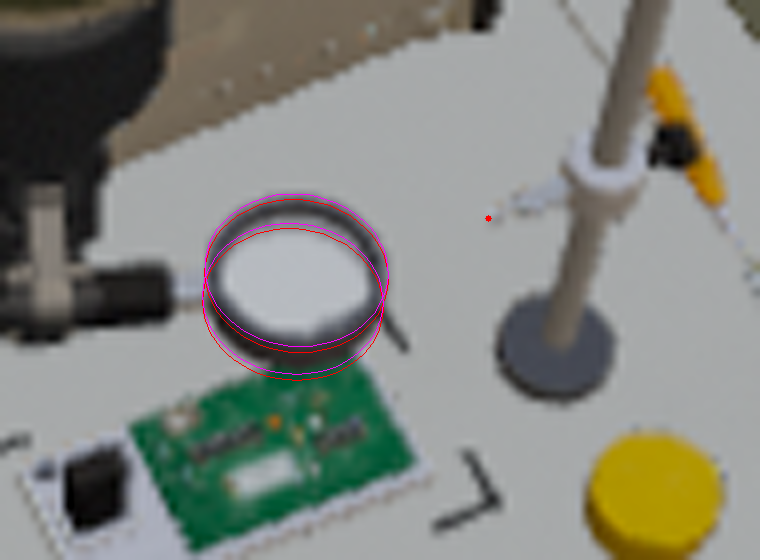

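```bash
python3 - <<'E'
from rig import env
s=env.observe();print(s["qvel"].round(2));print(env.close_job())
E
```

```text
[ 0.01  0.26  0.16 -0.01 -0.06 -0.04]
the job is handed in; nothing more can be done
None
```

I handed the job in at about 15.5 s with no verdict shown: the carrier is released inside the gauge-side marks, about 2 mm off centre, and the loupe is held level over the board centre, lens at about 0.109 m against a pointer height I measured as 0.108 ± 0.002 m.

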